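# Pack a chromatography column and hasp the transit case

### The job

Pack the loose column for transport: take it from its rest on the bench and lay it gently in the empty place at the front of the open transit case, alongside the two columns already packed. Then shut the lid fully and, once it is shut, swing the hasp on its front down over the staple until it lies flat against the case. Leave the packed columns, the bottle, the beaker and the spanner where they are.

Things in the scene. Friction and masses are not known exactly. Their poses are not given: they have to be found in the camera images.
- column: loose steel column to pack: tube 16 mm in diameter, 190 mm long over all, a hex fitting 22 mm across flats at each end (65 to 87 mm from the middle), ends alike; about 0.26 kg. Lies level on the rest, axis 42 mm above the bench, bare tube free for 60 mm at the middle, 34 mm clear below the axis there. Origin at its middle on the axis; y along the tube
- rest: fixed rest: white foot 36 x 130 mm, 8 mm thick, and two dark foam saddles 24 mm thick, 42 mm either side of the middle, with pairs of rounded teeth 54 mm high, between which the tube lies. Origin at the centre of its underside; the column lies along its y
- case: fixed dark case with aluminium edges, 200 deep (x), 256 wide (y), rim 115 mm high, 153 mm to the shut lid's top, walls 8 mm. Origin: centre of its underside, z up; the front faces its own -x. Inside, two foam combs 24 mm thick at y = -42 and 42 mm carry columns along y at x = -50 (empty), 0 and 50 mm, in 22 mm notches between rounded teeth 107 mm high; between combs it is free down to 44 mm above the bench
- place (a point): where the middle of the column's axis belongs: the empty front place in the case, 95 mm above the bench. The column may lie up to 11 mm either way along the case's y before its end fittings meet the combs, and 3 mm either way across
- lid_hinge (a point): middle of the lid's hinge line, 104 mm behind the case's centre, 116 mm above the bench; the line runs along the case's y
- lid (a joint): lid angle in rad: 0 shut, grows as the lid's front rises, stop at 1.95; starts near upright. Stiff hinges hold it at any angle: about 3 N at the front edge shuts it and 6 N opens it; it does not fall
- lid_edge (a point): middle of the lid's front top edge: when shut, 204 mm in front of the hinge line and 37 mm above it. The lid is a shell 37 mm deep, 256 mm wide along the case's y; its flat outer face, 37 mm from the hinge line, looks up when shut and away from the case's front when open. The hasp sits at the middle of the front side
- hasp (a joint): hasp angle in rad from the lid's front side: 0 hanging flat down the case's front with the staple through its slot, pi/2 sticking straight out, stop at 2.6. Light friction holds it wherever it is left; about 1 N at its end moves it
- hasp_pivot (a point): middle of the hasp's hinge pin on the lid's front side, parallel to the case's y; with the lid shut it is 105 mm in front of the case's centre and 121 mm above the bench
- hasp_end (a point): point on the outer face of the hasp's plain tongue, 73 mm from the pin; 48 mm above the bench when shut. The hasp is a steel strap 36 mm wide, 3 mm thick, 88 mm from pin to turned-out lip; slot (20 mm wide) from 38 to 60 mm, tongue from 60 to 82 mm from the pin. It hangs low below the lid: an upright gripper meets the lid before the tips reach it
- staple (a point): outer end of the staple, a steel loop 16 mm wide and 6 mm high that sticks out 18 mm from the case's front, 68 mm above the bench; it passes through the hasp's slot and stands 11 mm out of the shut hasp
- stored_a: packed column in the middle place, same as the loose one; leave alone. Origin at its middle, y along the tube
- stored_b: packed column in the rear place, same as the loose one; leave alone. Origin at its middle, y along the tube
- bottle: standing glass solvent bottle with blue cap, 86 mm in diameter, 165 mm high; leave alone. Origin at the centre of its underside
- beaker: standing glass beaker, 70 mm in diameter, 90 mm high; leave alone. Origin at the centre of its underside
- spanner: steel spanner lying on the bench, 150 mm long; leave alone. Origin at the centre of its underside
Not all that is in view belongs to the job. Leave any pink or yellow look-alike of the column alone.

How it is judged:
On the way, in this order (a step that is already met when the one before it is completed fails the run):
1. the column lies in the empty place and is let go, the lid still open (x of column in the frame of case between -0.058 and -0.042 m and y of column in the frame of case between -0.016 and 0.016 m and z of column in the frame of case between 0.09 and 0.1 m and angle between the y axis of column and the y axis of case, either way round below 0.08 rad and contact force between the fingers and column below 0.05 N and value of joint lid above 0.6 rad), for 0.2 s.
2. the lid is shut with the hasp still clear of the staple (value of joint lid below 0.03 rad and value of joint hasp above 0.5 rad), for 0.2 s.
3. the hasp lies over the staple, flat against the case (value of joint hasp below 0.08 rad and value of joint lid below 0.03 rad), for 0.2 s.
At the end, for the whole second after the job is handed in: The column lies at rest in the front place (within 8 mm across, 16 mm along, 5 mm in height and 0.08 rad in line), the lid is shut (under 0.03 rad), the hasp is down over the staple (under 0.08 rad), and the packed columns, bottle, beaker and spanner are within 20 mm of where they were (all of step 3 and x of column in the frame of case between -0.058 and -0.042 m and y of column in the frame of case between -0.016 and 0.016 m and z of column in the frame of case between 0.09 and 0.1 m and angle between the y axis of column and the y axis of case, either way round below 0.08 rad and linear speed of column below 0.02 m/s and distance of each of stored_a, stored_b, bottle, beaker, spanner from where it was at the start of the episode below 0.02 m); the robot touches nothing.
It fails at once if the column is dropped (moving faster than 0.65 m/s while nothing holds it) (contact force between the fingers and column below 0.05 N and linear speed of column above 0.65 m/s).
It fails at once if the hasp is folded down onto the staple before the lid is shut (value of joint hasp below 0.35 rad and value of joint lid above 0.1 rad).
It fails at once if a packed column is moved more than 20 mm (distance of any of stored_a, stored_b from where it was at the start of the episode above 0.02 m).
It fails at once if the bottle, beaker or spanner is moved more than 20 mm, or the bottle or beaker tipped (distance of any of bottle, beaker, spanner from where it was at the start of the episode above 0.02 m or angle between any of bottle, beaker's own z axis and vertical above 0.35 rad).
It also fails if it takes over 58 s, if anything falls off the work surface, if the arm or the gripper's body presses on something with over 40 N, if the wrist force passes 120 N, or if a joint passes its speed limit or range.

### The arm

A 7-joint arm with a two-finger parallel gripper is mounted at the origin on the work surface. World frame = base frame: x ahead of the robot, y to its left, z up, the work surface at z = 0. Lengths are in m, angles in rad, forces in N, time in s.
With the tool pointing down it reaches from about 0.35 to 0.9 m from the base axis. Payload 7.2 kg.
Tool frame: the origin (TCP) lies midway between the tips of the shut fingers; the grasp point (between the pads) lies behind it (robot.grasp_offset is the z of the grasp point in the tool frame, in m); z points along the fingers, y is the line along which they close (so a half turn about z gives the same grasp; the last joint's range is limited). The gripper opens to 85 mm and grips with 20 to 120 N. Pads are 22 mm wide; open, the fingers measure 114 mm over their backs; the gripper's body (76 mm by 85 mm) begins 54 mm behind the grasp point. The pads swing forward as they close: fully open they stand 13 mm farther back than shut.
Start: joints at [1.092, 0.411, -0.013, 1.596, 0.006, 1.134, -0.082], TCP at [0.25, -0.573, 0.196] pointing down, gripper open.
Joint ranges: [-2.95, 2.95], [-0.29, 1.99], [-1.47, 1.44], [0.14, 2.54], [-1.03, 4.17], [0.13, 1.85], [-2.86, 2.86]. Speed limits (rad/s): [2.39, 2.39, 3.01, 3.01, 3.14, 3.14, 3.14].

### API

Orientations are given as [roll, pitch, yaw] about the fixed x, y, z axes, in that order (R = Rz(yaw) Ry(pitch) Rx(roll)).
In Python, from bench import robot, vision, workorder, spotter gives the robot as it stands.
- The arm moves only by the tool servo_tool, never from a script. Its argument "deltas" is a list of rows, each a list of 5 numbers: the shift along the tool's x, y, z in mm, then the turn about the tool's z in rad, then the gripper command: -1 is shut, 1 is fully open, values between are in proportion. A call has 1 to 12 rows; each row is the pose to reach, as a shift and turn from the pose commanded when the call began, along the tool's axes at that moment; what a row does not reach only later rows make up. A row lasts 1/12 s, in which the tool goes at most 41.7 mm and 7.16 degrees, less where a joint would pass 70% of its speed; a pose out of reach is approached as far as the arm can. A call with a gripper value outside its range is refused whole. The fingers move at their own pace and stop on an object; "force" is the grip in N (left out, the last holds). Time passes only in rows, so rows that repeat a pose let the fingers close. It gives the time, the measured TCP pose, the force, the opening and the grip force at its end, in the units of the state.
- robot.state(): the state, without advancing time (a new reading comes with each control period).
- vision.get_image(name): name is "scene" or "top"; returns a dict with "pixels" (384x512x3 uint8, red, green, blue), "camera_matrix" (3x3 intrinsics, pixels), "R" (3x3) and "t" (3): a world point X has camera coordinates R X + t. Camera axes: x right, y down, z forward; pixel columns grow to the right and rows downward; lengths in m; the calibration is good to about 2 mm. A picture is of the moment at which its call begins. There is no depth.
- workorder.finish_job(): hands the job in; it is judged then, once.
Trained networks look in a picture, given as the dict that the camera call returned (one of the last four; its "shot" number tells which), for a name from the list of things; names that differ only in an ending like _2 or _b are one class to them, and where a whole thing is asked for, a point or a joint stands for the part that bears it (a point fixed in the world has none). Each returns a list of dicts, best first, with "conf" (0 to 1); they miss things now and then, are a little off and sometimes report something else, mostly with a low value. They report only what shows in the picture. A call takes as long as a camera call. They do not tell look-alikes from the thing itself.
- spotter.boxes_of(picture, name): "pixel" ([row, column] in pixels, amid what is visible of it).
The state is a dict: "time": time; "joint_positions": joint angles; "joint_vel": joint speeds; "joint_efforts": joint torques, N m; "eef_pos": TCP position; "tcp_rot": TCP orientation; "force": force on the tool from outside, world axes, zero at the start; "torque": the same for the moment, N m; "gripper_width": finger opening in m; "gripper_force": force on a finger pad.
Only numpy, scipy, OpenCV 4.12 (cv2) and the standard library are available. Lean on these libraries where they do the work, as an engineer would, in place of code of your own. Each camera call takes 0.05 s, during which the arm holds its last target. There are 200 camera calls.

## Working session

There is one attempt and no reset: what is moved stays moved. The work goes in short steps, Python scripts to look and compute and a tool call to move; the robot and the scene stay as the last step left them, time stands still between calls to the robot, and variables do not carry over. Pictures are saved under pics/ and viewed, at most 10 in all, crops included, and the job is handed in when it is done.

Besides the shell and the picture viewer there is one more tool, called after ">>>" as name(argument=value, ...), one argument or row to a line, values as JSON. servo_tool: Moves the arm, as the interface text tells. Its arguments: {"type":"object","properties":{"deltas":{"type":"array"},"force":{"type":"number"}},"required":["deltas"]}

```bash
mkdir -p pics
cat > h.py <<'E'
import numpy as np, cv2
from bench import robot, vision, workorder, spotter
from scipy.spatial.transform import Rotation as Ro
def save(p,n,crop=None,s=1):
    im=p["pixels"][:,:,::-1]
    if crop: r0,r1,c0,c1=crop; im=im[r0:r1,c0:c1]
    cv2.imwrite("pics/"+n,cv2.resize(im,None,fx=s,fy=s,interpolation=cv2.INTER_CUBIC))
def ray(p,px,z):
    K,R,t=[np.array(p[k]) for k in("camera_matrix","R","t")]
    d=R.T@np.linalg.inv(K)@np.array([px[1],px[0],1.]); c=-R.T@t
    return c+d*(z-c[2])/d[2]
def proj(p,X):
    K,R,t=[np.array(p[k]) for k in("camera_matrix","R","t")]
    q=K@(R@np.array(X)+t); return q[1]/q[2],q[0]/q[2]
def tri(ps,pxs):
    A=[];b=[]
    for p,px in zip(ps,pxs):
        K,R,t=[np.array(p[k]) for k in("camera_matrix","R","t")]
        P=K@np.c_[R,t]
        for v,row in((px[1],0),(px[0],1)):
            a=v*P[2]-P[row]; A.append(a[:3]); b.append(-a[3])
    return np.linalg.lstsq(np.array(A),np.array(b),rcond=None)[0]
def todelta(X,yaw=None):
    s=robot.state(); R=Ro.from_euler('xyz',s["tcp_rot"]).as_matrix()
    return (R.T@(np.array(X)-s["eef_pos"])*1000).round(1)
E
python3 - <<'E'
from h import *
np.set_printoptions(precision=3,suppress=True)
s=robot.state(); print(s["eef_pos"],s["tcp_rot"],robot.grasp_offset,s["time"],s["force"],s["gripper_width"])
a=vision.get_image("scene"); b=vision.get_image("top")
save(a,"a.png",s=1.5); save(b,"b.png",s=1.5)
for n,p in(("scene",a),("top",b)):
    print(n,"cam",-np.array(p["R"]).T@p["t"])
    for k in["column","rest","case","lid","lid_edge","hasp","hasp_pivot","hasp_end","staple","stored_a","bottle","beaker","spanner"]:
        print(k,[(np.round(d["pixel"]).tolist(),round(d["conf"],2)) for d in spotter.boxes_of(p,k)][:5])
E
```

```text
[ 0.249 -0.572  0.195] [-3.14   0.     0.411] -0.0187 0.0 [-0.134 -0.235  0.552] 0.08561761745871349
scene cam [1.066 0.255 0.797]
column [([194.0, 202.0], 0.83), ([158.0, 151.0], 0.71), ([257.0, 189.0], 0.66), ([180.0, 266.0], 0.61)]
rest [([197.0, 204.0], 0.56)]
case [([244.0, 308.0], 0.78)]
lid [([232.0, 346.0], 0.82)]
lid_edge [([233.0, 347.0], 0.72), ([199.0, 198.0], 0.33)]
hasp [([182.0, 358.0], 0.72)]
hasp_pivot [([182.0, 361.0], 0.47)]
hasp_end [([180.0, 362.0], 0.61)]
staple [([245.0, 294.0], 0.4), ([178.0, 360.0], 0.37)]
stored_a [([266.0, 305.0], 0.69), ([248.0, 295.0], 0.64), ([232.0, 435.0], 0.6)]
bottle [([189.0, 137.0], 0.65)]
beaker [([232.0, 434.0], 0.72)]
spanner []
top cam [ 0.426 -0.13   1.133]
column [([198.0, 399.0], 0.72), ([179.0, 308.0], 0.64), ([117.0, 275.0], 0.57), ([235.0, 272.0], 0.56)]
rest [([177.0, 306.0], 0.78)]
case [([150.0, 168.0], 0.98)]
lid [([147.0, 136.0], 0.58)]
lid_edge [([145.0, 134.0], 0.87)]
hasp [([135.0, 121.0], 0.9), ([156.0, 191.0], 0.62)]
hasp_pivot [([135.0, 122.0], 0.58)]
hasp_end [([135.0, 118.0], 0.87)]
staple [([155.0, 169.0], 0.75), ([136.0, 114.0], 0.45)]
stored_a [([153.0, 176.0], 0.65), ([155.0, 192.0], 0.64), ([144.0, 136.0], 0.5)]
bottle [([134.0, 360.0], 0.59), ([252.0, 352.0], 0.5)]
beaker [([134.0, 123.0], 0.26)]
spanner [([252.0, 353.0], 0.54)]
```

View pics/a.png

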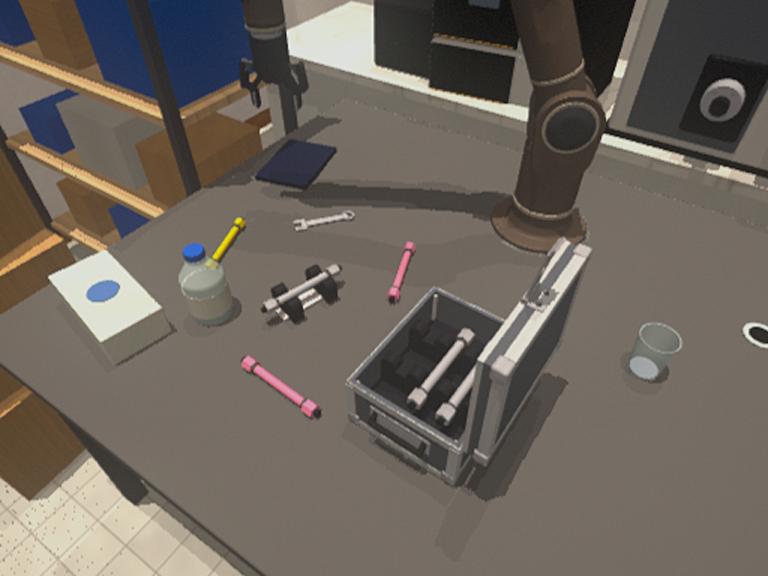

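View pics/b.png

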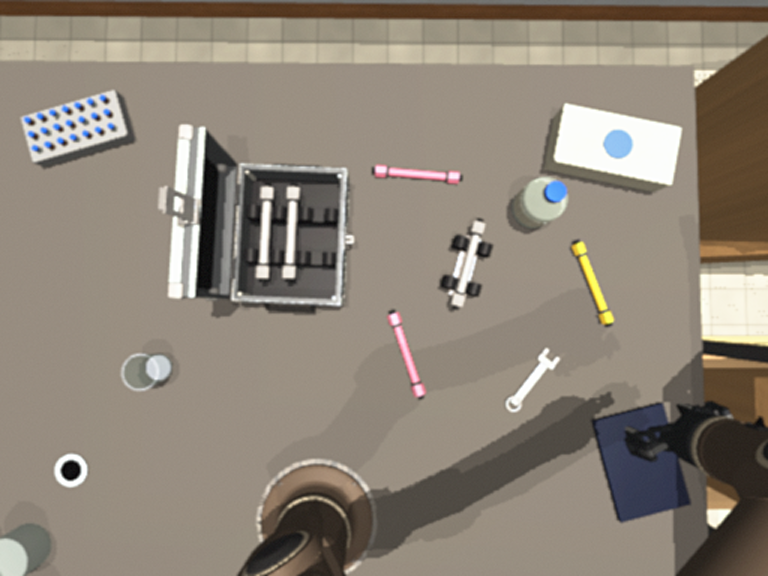

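Candidates for the column in the top view, as (row, col): steel on rest (177,311), pink (117,278), pink (236,271), yellow (188,395), packed (153,176) and (155,194). By the description it is the bare steel one on the rest at (177,311). The case's front faces world -y, and the lid is at the left with the hasp sticking out at (135,119). A close crop will check this.

Run:
```python
from h import *
b=vision.get_image("top")
im=b["pixels"][:,:,::-1]
A=cv2.resize(im[135:215,280:340],None,fx=6,fy=6,interpolation=cv2.INTER_CUBIC)   # 360x480
cv2.imwrite("pics/c1.png",A)
C=cv2.resize(im[80:210,105:245],None,fx=4.5,fy=4.5,interpolation=cv2.INTER_CUBIC)
cv2.imwrite("pics/c2.png",C)
```

```text
(no output)
```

View pics/c1.png

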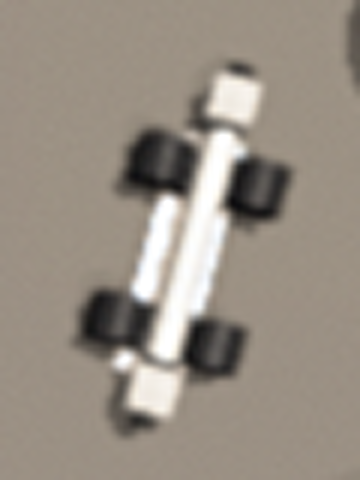

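View pics/c2.png

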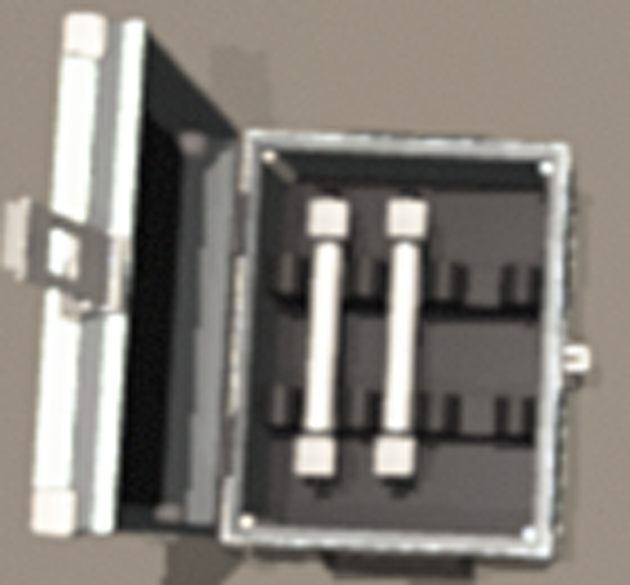

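```bash
cat >> h.py <<'E'
def up(x,y,r0,c0,s): return ((y+.5)/s-.5+r0,(x+.5)/s-.5+c0)
E
python3 - <<'E'
from h import *
from scipy.optimize import least_squares
np.set_printoptions(precision=4,suppress=True)
b=vision.get_image("top")
e=[ray(b,up(x,y,135,280,6),.05) for x,y in((235,98),(155,392))]
c=(e[0]+e[1])/2; d=e[0]-e[1]; print("col",c,"len",np.linalg.norm(d),"yaw of +axis",np.arctan2(d[1],d[0]))
u=lambda x,y:up(x,y,80,105,4.5)
obs=[((.1,-.128,.115),(550,555)),((-.1,.128,.115),(568,148))]
# case frame -> case -x faces world -y ; y_case -> -x world
pts=[((100,-128,115),(222,540)),((-100,-128,115),(550,555)),((-100,128,115),(568,148)),((100,128,115),(243,133)),
 ((50,76,104),(328,218)),((50,-76,104),(315,457)),((0,76,104),(408,216)),((0,-76,104),(394,458)),((-118,0,70),(590,360))]
# in the picture up is +x world ; front is right (-y): case -x=-y => case y = -x => y=+128 at bottom
pts=[((X,-Y,Z),p) for (X,Y,Z),p in pts]
def f(v):
    r=[]
    for X,p in pts:
        X=np.array(X)/1000; cc,ss=np.cos(v[2]),np.sin(v[2])
        W=[v[0]+cc*X[0]-ss*X[1],v[1]+ss*X[0]+cc*X[1],X[2]]
        q=proj(b,W); o=u(*p); r+=[q[0]-o[0],q[1]-o[1]]
    return r
o=least_squares(f,[.5,.1,1.57]); print("case",o.x,np.array(o.fun).round(1))
x,y,t=o.x; R=Ro.from_euler('z',t).as_matrix(); O=np.array([x,y,0])
print("place",O+R@[-.05,0,.095])
def lidpt(a,Y,xf=.204,zu=.037): return O+R@[.104-xf*np.cos(a)-zu*np.sin(a)*-1,Y,.116+xf*np.sin(a)+zu*np.cos(a)]
for a in np.arange(1.3,1.95,.1): print(round(a,2),[np.round(proj(b,lidpt(a,s))).tolist() for s in(-.128,.128)],lidpt(a,0))
print("seen",u(62,12),u(32,535))
st=robot.state(); print(st["tcp_rot"],todelta([c[0],c[1],.195]))
a=vision.get_image("scene");print("scene proj col",proj(a,[c[0],c[1],.042]),"place",proj(a,O+R@[-.05,0,.095]),"stap",proj(a,O+R@[-.118,0,.068]))
ca=vision.get_image("scene"); save(ca,"s2.png",(140,330,220,420),4)
E
```

```text
col [ 0.521  -0.3034  0.05  ] len 0.15321254457977085 yaw of +axis -0.27113408118391913
case [0.5717 0.0436 1.5299] [-0.7  0.7 -1.  -0.8 -0.5 -0.4 -0.3  1.4  0.5 -0.1  0.3 -0.2  1.7 -0.4
  0.8 -0.1 -0.6 -0.3]
place [ 0.5697 -0.0064  0.095 ]
1.3 [[84.0, 143.0], [197.0, 136.0]] [0.5752 0.1286 0.3225]
1.4 [[84.0, 134.0], [197.0, 126.0]] [0.576  0.1493 0.3233]
1.5 [[84.0, 125.0], [196.0, 117.0]] [0.5769 0.17   0.3221]
1.6 [[84.0, 116.0], [196.0, 109.0]] [0.5777 0.1904 0.3188]
1.7 [[84.0, 108.0], [196.0, 101.0]] [0.5785 0.2104 0.3135]
1.8 [[85.0, 101.0], [195.0, 94.0]] [0.5793 0.2298 0.3063]
1.9 [[86.0, 95.0], [195.0, 87.0]] [0.5801 0.2484 0.2971]
seen (82.27777777777777, 118.38888888888889) (198.5, 111.72222222222223)
[ 3.1415 -0.      0.4108] [ 356.5 -138.7    1.1]
scene proj col (np.float64(191.86302660774203), np.float64(201.0595512151881)) place (np.float64(233.87506933200115), np.float64(277.6849566102143)) stap (np.float64(228.47056433645258), np.float64(255.78326528361148))
```

View pics/s2.png

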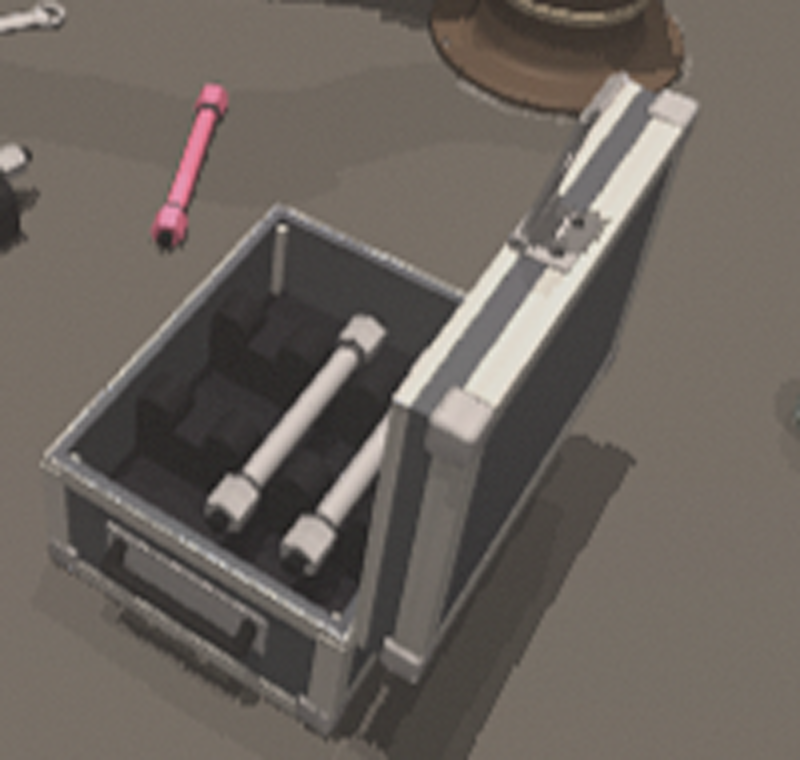

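The crop confirms the bare steel column. Its fitting spacing is 153 mm (expected 152) and its middle is at (0.521, -0.303). The case fit has residuals of about 1 px, and the lid angle is about 1.57. Approaching now.

>>> servo_tool(
  deltas=[
    [33,-13,0,0.06,0.2],
    [66,-26,0,0.12,0.2],
    [99,-38,0,0.19,0.2],
    [132,-51,0,0.25,0.2],
    [165,-64,0,0.32,0.2],
    [198,-77,0,0.38,0.2],
    [231,-90,0,0.44,0.2],
    [264,-103,0,0.51,0.2],
    [297,-115,0,0.57,0.2],
    [330,-128,20,0.64,0.2],
    [356,-139,50,0.682,0.2],
    [356,-139,80,0.682,0.2],
  ],
  force=40,
)

```text
time: 2.6
eef_pos: [0.5266, -0.2967, 0.1162]
tcp_rot: [-3.138, -0.005, -0.265]
force: [0.7, 1.0, -0.7]
gripper_width: 0.0513
gripper_force: 0.0
```

Run:
```python
from h import *
s=robot.state(); print(s["time"],s["eef_pos"],s["tcp_rot"],s["gripper_width"],todelta([.521,-.3034,.022]))
a=vision.get_image("scene"); save(a,"s3.png",(110,240,130,290),5)
```

```text
2.6 [ 0.52657449 -0.29668954  0.1161792 ] [-3.1382685  -0.00473153 -0.26531988] 0.05130415738972582 [-4.1  8.3 94.1]
```

View pics/s3.png

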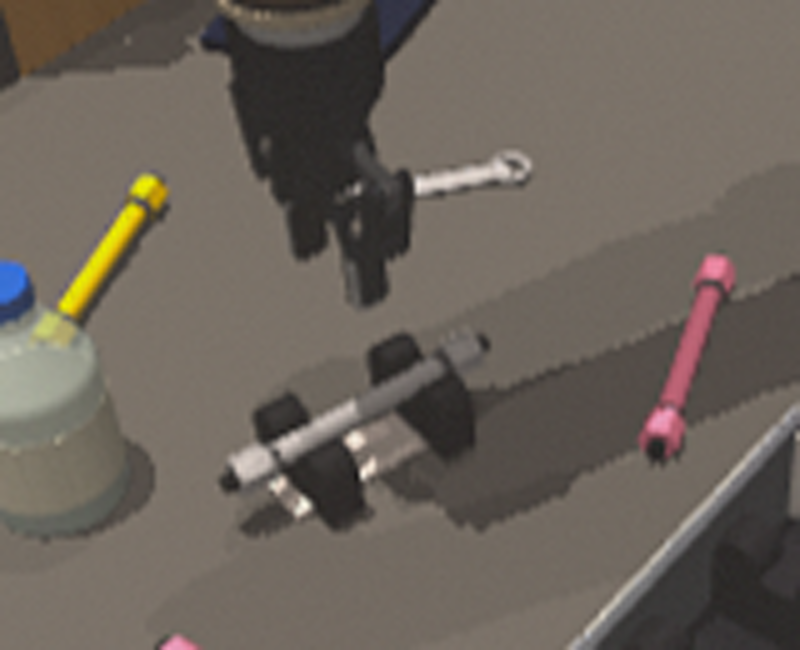

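The gripper stands above the middle of the column, between the saddles at about crop (355,400). I'll let it settle and descend partway.

>>> servo_tool(
  deltas=[
    [0,0,10,0,0.2],
    [0,0,20,0,0.2],
    [0,0,30,0,0.2],
    [0,0,30,0,0.2],
    [0,0,30,0,0.2],
  ],
)

```text
time: 3.07
eef_pos: [0.52, -0.3045, 0.0865]
tcp_rot: [3.141, -0.0, -0.273]
force: [-0.1, 0.6, 0.1]
gripper_width: 0.051
gripper_force: 0.0
```

Run:
```python
from h import *
s=robot.state(); print(s["time"],s["eef_pos"],s["tcp_rot"],s["gripper_width"],todelta([.521,-.3034,.022]))
```

```text
3.0667 [ 0.52001555 -0.30446942  0.08648784] [ 3.14127627e+00 -2.59137650e-04 -2.72812666e-01] 0.0510482540129398 [ 0.6 -1.3 64.5]
```

>>> servo_tool(
  deltas=[
    [1,-1,25,0,0.2],
    [1,-1,50,0,0.2],
    [1,-1,64,0,0.2],
    [1,-1,64,0,0.2],
    [1,-1,64,0,-1],
    [1,-1,64,0,-1],
    [1,-1,64,0,-1],
    [1,-1,64,0,-1],
    [1,-1,64,0,-1],
    [1,-1,64,0,-1],
  ],
  force=40,
)

```text
time: 3.9
eef_pos: [0.522, -0.3029, 0.0228]
tcp_rot: [3.141, -0.001, -0.271]
force: [0.8, 0.2, 0.5]
gripper_width: -0.0004
gripper_force: 0.0
```

>>> servo_tool(
  deltas=[
    [0,0,-6,0,-1],
    [0,0,-20,0,-1],
    [0,0,-45,0,-1],
    [0,0,-80,0,-1],
    [0,0,-115,0,-1],
    [0,0,-140,0,-1],
    [0,0,-150,0,-1],
    [0,0,-150,0,-1],
  ],
)

```text
time: 4.57
eef_pos: [0.5232, -0.3035, 0.1756]
tcp_rot: [3.141, -0.006, -0.271]
force: [-0.3, -1.5, 0.8]
gripper_width: 0.0001
gripper_force: 0.0
```

Run:
```python
from h import *
s=robot.state(); print(s["time"],s["eef_pos"],s["tcp_rot"],s["gripper_width"],todelta([.5697,-.0064,.175]))
a=vision.get_image("scene"); save(a,"s4.png",(90,250,130,290),4)
```

```text
4.5667 [ 0.52323738 -0.30350397  0.17559725] [ 3.14052185 -0.00557233 -0.27124176] 8.521001983092311e-05 [-3.480e+01 -2.987e+02  1.000e-01]
```

View pics/s4.png

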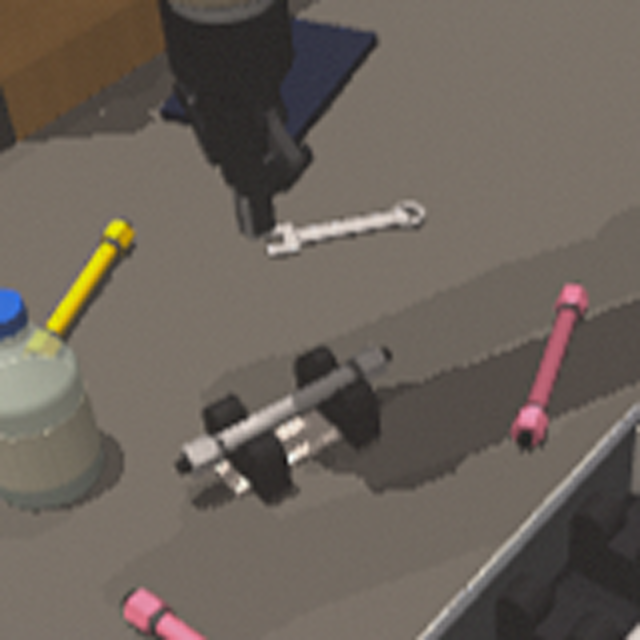

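The grasp missed: the column is still on the rest at crop (285,405), and the fingers are shut above it. I'll check the visible fingertip against the reported TCP.

Run:
```python
from h import *
s=robot.state(); a=vision.get_image("scene"); b=vision.get_image("top")
print(s["eef_pos"],"scene",proj(a,s["eef_pos"]),"seen",(148.7,194.2),"top",proj(b,s["eef_pos"]))
R=Ro.from_euler('xyz',s["tcp_rot"]).as_matrix(); print("tool z",R[:,2])
for z in(.042,.05): print(ray(a,(90+405/4,130+287/4),z))
for dz in (0,-.02,-.04): print(proj(a,np.array(s["eef_pos"])+[0,0,dz]))
print([(d["pixel"],d["conf"]) for d in spotter.boxes_of(b,"column")])
im=b["pixels"][:,:,::-1]
A=im[130:230,250:400].copy(); A=cv2.resize(A,None,fx=5,fy=5,interpolation=cv2.INTER_CUBIC)
B=a["pixels"][120:180,170:220,::-1]; cv2.imwrite("pics/t5.png",A)
```

```text
[ 0.52217284 -0.30292855  0.17319466] scene (np.float64(158.53333972474854), np.float64(195.74926775358145)) seen (148.7, 194.2) top (np.float64(170.87878156374992), np.float64(319.2723691077845))
tool z [ 0.00211929 -0.0010586  -0.99999719]
[ 0.51784458 -0.3033875   0.042     ]
[ 0.52365061 -0.29746523  0.05      ]
(np.float64(158.53333972474854), np.float64(195.74926775358145))
(np.float64(164.06006611692445), np.float64(196.6046264675321))
(np.float64(169.4327677113439), np.float64(197.436147118301))
[([113.7, 275.2], 0.68), ([231.7, 269.8], 0.64), ([183.2, 307.1], 0.59)]
```

View pics/t5.png

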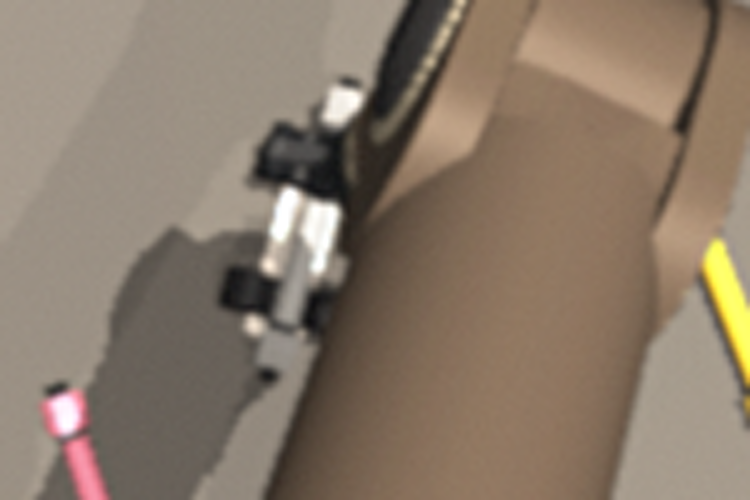

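Run:
```python
from h import *
a=vision.get_image("scene"); b=vision.get_image("top")
P=np.array([.249,-.572,.195]); 
for dz in (0,.0187,.035,.05): print(dz,"scene",np.round(proj(a,P+[0,0,dz]),1),"top",np.round(proj(b,P+[0,0,dz]),1))
ia=cv2.imread("pics/a.png"); ib=cv2.imread("pics/b.png")
A=cv2.resize(ia[60:150,200:330],None,fx=3,fy=3); B=cv2.resize(ib[380:490,600:768],None,fx=2.4,fy=2.4)
for im,p,o,s in((A,a,(60,200),3),(B,b,(380,600),2.4)):
    for dz,c in((0,(0,0,255)),(.035,(0,255,0))):
        r,cc=proj(p,P+[0,0,dz]); cv2.circle(im,(int((cc*1.5-o[1])*s),int((r*1.5-o[0])*s)),3,c,-1)
h=max(A.shape[0],B.shape[0]); f=lambda m:cv2.copyMakeBorder(m,0,h-m.shape[0],0,0,cv2.BORDER_CONSTANT)
cv2.imwrite("pics/tip.png",np.hstack([f(A),f(B)]))
```

```text
0 scene [ 85.  186.7] top [276.5 426.5]
0.0187 scene [ 80. 186.] top [277.9 430. ]
0.035 scene [ 75.5 185.3] top [279.2 433.2]
0.05 scene [ 71.3 184.7] top [280.5 436.2]
```

View pics/tip.png

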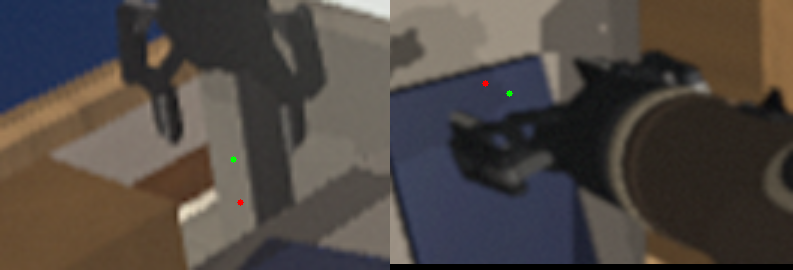

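Both views put the real tips about 36 mm higher along the tool axis than the reported TCP, at the start pose and now. That explains the clean miss above the tube. I'll descend again with this offset, in steps, watching the force.

>>> servo_tool(
  deltas=[
    [0,0,30,0,0.2],
    [0,0,65,0,0.2],
    [0,0,100,0,0.2],
    [0,0,125,0,0.2],
    [0,0,140,0,0.2],
    [0,0,150,0,0.2],
    [0,0,157,0,0.2],
    [0,0,164,0,0.2],
    [0,0,164,0,0.2],
  ],
)

```text
time: 5.62
eef_pos: [0.5214, -0.3025, 0.0072]
tcp_rot: [-3.141, 0.001, -0.271]
force: [-0.1, 0.6, -0.1]
gripper_width: 0.0511
gripper_force: 0.0
```

>>> servo_tool(
  deltas=[
    [0,0,6,0,0.2],
    [0,0,12,0,0.2],
    [0,0,18,0,0.2],
    [0,0,18,0,0.2],
  ],
)

```text
time: 5.95
eef_pos: [0.5211, -0.3024, -0.0109]
tcp_rot: [-3.141, 0.001, -0.271]
force: [0.4, 0.7, -0.7]
gripper_width: 0.0508
gripper_force: 0.0
```

>>> servo_tool(
  deltas=[
    [0,0,0,0,-0.3],
    [0,0,0,0,-1],
    [0,0,0,0,-1],
    [0,0,0,0,-1],
    [0,0,0,0,-1],
    [0,0,0,0,-1],
  ],
  force=40,
)

```text
time: 6.45
eef_pos: [0.5219, -0.3028, -0.0095]
tcp_rot: [3.142, -0.001, -0.271]
force: [-0.9, 0.4, 4.0]
gripper_width: 0.0145
gripper_force: 39.1
```

>>> servo_tool(
  deltas=[
    [0,0,-3,0,-1],
    [0,0,-8,0,-1],
    [0,0,-15,0,-1],
    [0,0,-25,0,-1],
    [0,0,-35,0,-1],
    [0,0,-35,0,-1],
    [0,0,-35,0,-1],
  ],
)

```text
time: 7.03
eef_pos: [0.5224, -0.3031, 0.0263]
tcp_rot: [3.141, -0.002, -0.271]
force: [0.1, 0.2, -2.8]
gripper_width: 0.0145
gripper_force: 39.1
```

Run:
```python
from h import *
s=robot.state(); print(s["time"],s["eef_pos"],s["tcp_rot"],s["gripper_width"],s["force"],s["torque"])
a=vision.get_image("scene"); b=vision.get_image("top")
for p in(a,b): print([(d["pixel"],d["conf"]) for d in spotter.boxes_of(p,"column")])
for z in(.042,.077): print(proj(a,[.521,-.303,z]),proj(b,[.521,-.303,z]))
save(a,"s6.png",(130,230,150,270),6)
```

```text
7.0333 [ 0.52240249 -0.30312373  0.02627843] [ 3.14113134e+00 -2.12514486e-03 -2.71221512e-01] 0.014489914257152027 [ 0.11825196  0.19158455 -2.79552773] [0.05184585 0.02609123 0.00112369]
[([259.7, 188.9], 0.82), ([189.9, 189.7], 0.81), ([183.0, 266.8], 0.79), ([156.5, 151.1], 0.72), ([179.2, 357.7], 0.19)]
[([232.6, 270.8], 0.84), ([189.9, 396.5], 0.83), ([114.4, 279.5], 0.7)]
(np.float64(191.90972874426362), np.float64(201.18176408227905)) (np.float64(175.56131286030748), np.float64(311.5449999488781))
(np.float64(183.52110806297455), np.float64(199.88973571676905)) (np.float64(174.53168339680585), np.float64(313.42728733137386))
```

View pics/s6.png

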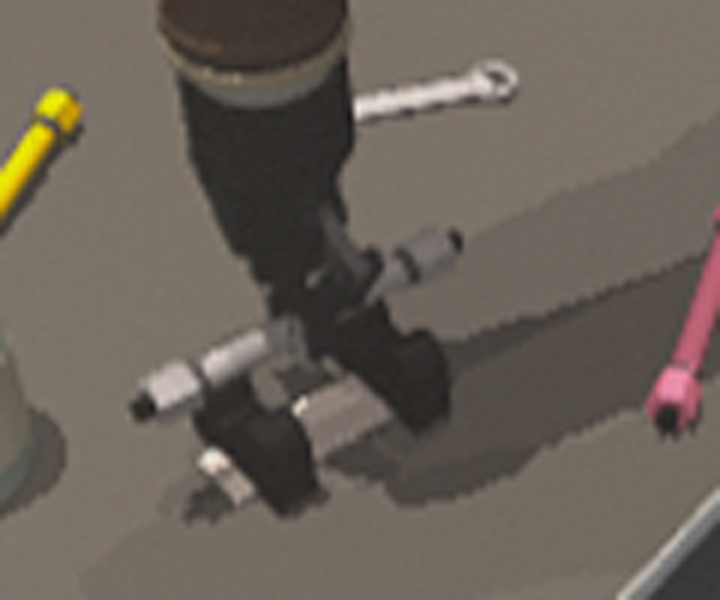

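The column hangs level in the grip, at crop (300,320), and the load is 2.8 N. The axis sits 51 mm above the reported TCP. Carrying it to the case.

>>> servo_tool(
  deltas=[
    [0,0,-25,0,-1],
    [0,0,-55,0,-1],
    [-2,-15,-80,-0.02,-1],
    [-6,-45,-100,-0.05,-1],
    [-9,-80,-100,-0.08,-1],
    [-13,-115,-100,-0.11,-1],
    [-17,-150,-100,-0.14,-1],
    [-21,-185,-100,-0.17,-1],
    [-25,-220,-100,-0.2,-1],
    [-29,-250,-100,-0.22,-1],
    [-32,-280,-100,-0.23,-1],
    [-34,-298,-100,-0.23,-1],
  ],
)

```text
time: 8.23
eef_pos: [0.5687, -0.0021, 0.1247]
tcp_rot: [-3.14, 0.001, -0.037]
force: [0.9, 1.0, -2.5]
gripper_width: 0.0145
gripper_force: 39.4
```

>>> servo_tool(
  deltas=[
    [0,0,0,0,-1],
    [0,0,0,0,-1],
    [0,0,0,0,-1],
  ],
)

```text
time: 8.48
eef_pos: [0.5684, -0.0076, 0.1246]
tcp_rot: [3.141, 0.001, -0.042]
force: [-0.2, -0.8, -2.0]
gripper_width: 0.0147
gripper_force: 39.4
```

Run:
```python
from h import *
s=robot.state(); print(s["time"],s["eef_pos"],s["tcp_rot"],s["gripper_width"],s["force"],todelta([.5697,-.0064,.0445]))
b=vision.get_image("top"); a=vision.get_image("scene")
for n in("column","stored_a","lid_edge","hasp_end"):print(n,[(d["pixel"],d["conf"]) for p in(a,b) for d in spotter.boxes_of(p,n)])
print(proj(a,np.array(s["eef_pos"])+[0,0,.051]))
```

```text
8.4833 [ 0.56837951 -0.00755801  0.12464507] [ 3.14070622e+00  8.92339022e-04 -4.18769022e-02] 0.014673838154680563 [-0.24791007 -0.81091305 -2.00707459] [ 1.3 -1.3 80.1]
column [([259.7, 187.1], 0.73), ([228.5, 268.8], 0.56), ([155.2, 155.6], 0.46), ([237.7, 271.0], 0.94), ([117.4, 283.4], 0.93), ([190.9, 396.3], 0.83)]
stored_a [([245.7, 293.4], 0.7), ([266.2, 304.9], 0.57)]
lid_edge [([234.4, 347.8], 0.69), ([137.6, 117.2], 0.68), ([145.1, 130.9], 0.56)]
hasp_end [([181.2, 360.5], 0.56), ([133.4, 115.8], 0.66)]
(np.float64(211.8917871631875), np.float64(278.9845829924135))
```

>>> servo_tool(
  deltas=[
    [1,-1,20,0,-1],
    [1,-1,40,0,-1],
    [1,-1,56,0,-1],
    [1,-1,62,0,-1],
    [1,-1,66,0,-1],
    [1,-1,69,0,-1],
    [1,-1,72,0,-1],
    [1,-1,72,0,-1],
  ],
)

```text
time: 9.65
eef_pos: [0.5701, -0.0056, 0.0533]
tcp_rot: [3.142, -0.001, -0.041]
force: [-0.1, 0.5, -3.1]
gripper_width: 0.0148
gripper_force: 39.4
```

>>> servo_tool(
  deltas=[
    [0,0,2,0,-1],
    [0,0,4,0,-1],
    [0,0,6,0,-1],
    [0,0,7,0,-1],
    [0,0,7,0,-1],
  ],
)

```text
time: 10.07
eef_pos: [0.5697, -0.0056, 0.0459]
tcp_rot: [3.142, 0.0, -0.041]
force: [0.4, -0.2, -3.2]
gripper_width: 0.0144
gripper_force: 39.4
```

>>> servo_tool(
  deltas=[
    [0,0,1,0,-1],
    [0,0,2,0,-1],
    [0,0,2,0,-1],
  ],
)

```text
time: 10.32
eef_pos: [0.5697, -0.0055, 0.0439]
tcp_rot: [3.142, 0.0, -0.041]
force: [-0.0, 0.5, -2.7]
gripper_width: 0.0146
gripper_force: 39.4
```

>>> servo_tool(
  deltas=[
    [0,0,1,0,-1],
    [0,0,1,0,-1],
  ],
)

```text
time: 10.48
eef_pos: [0.5698, -0.0055, 0.0435]
tcp_rot: [3.141, -0.0, -0.041]
force: [-1.8, 0.1, 1.2]
gripper_width: 0.0141
gripper_force: 39.9
```

Contact at the expected height. Releasing with a limited opening and rising.

>>> servo_tool(
  deltas=[
    [0,0,0,0,-0.5],
    [0,0,0,0,-0.25],
    [0,0,0,0,-0.25],
    [0,0,0,0,-0.25],
    [0,0,0,0,-0.25],
    [0,0,-15,0,-0.25],
    [0,0,-40,0,-0.25],
    [0,0,-75,0,-0.25],
    [0,0,-110,0,-0.25],
    [0,0,-130,0,-0.25],
    [0,0,-130,0,-0.25],
  ],
)

```text
time: 11.4
eef_pos: [0.5728, -0.0054, 0.1784]
tcp_rot: [-3.141, -0.008, -0.041]
force: [1.3, -0.0, 0.7]
gripper_width: 0.0318
gripper_force: 0.0
```

Run:
```python
from h import *
s=robot.state(); print(s["time"],s["eef_pos"],s["tcp_rot"],s["gripper_width"],s["force"],np.round(s["joint_positions"],2))
b=vision.get_image("top"); a=vision.get_image("scene")
for n in("column","stored_a","lid_edge","hasp_end","hasp_pivot"):print(n,[(d["pixel"],d["conf"]) for p in(a,b) for d in spotter.boxes_of(p,n)])
O=np.array([.5717,.0436,0]);R=Ro.from_euler('z',1.53).as_matrix()
W=lambda *v:O+R@np.array(v)
print("place",proj(a,W(-.05,0,.095)),proj(b,W(-.05,0,.095)))
for sy in(-.076,.076): print("fit a",proj(a,W(-.05,sy,.1)),"stored",proj(a,W(0,sy,.1)))
# bright masks near the front place and the middle place in the scene view
g=a["pixels"].min(2)
for xx in(-.05,0):
  for Y in(-.076,.076):
    q=proj(a,W(xx,Y,.098)); r,c=int(round(q[0])),int(round(q[1])); w=g[r-7:r+8,c-7:c+8]; m=w>120
    rr,cc=np.nonzero(m); print(xx,Y,q,m.sum(),(rr.mean()+r-7,cc.mean()+c-7) if m.sum() else None)
```

```text
11.4 [ 0.57276259 -0.00536231  0.17837002] [-3.14097368 -0.0084364  -0.04142361] 0.03184450361262563 [ 1.3190068  -0.00501831  0.71937513] [ 0.06  0.34 -0.17  1.75  0.07  1.05 -1.75]
column [([158.6, 152.3], 0.66), ([257.5, 187.2], 0.63), ([238.3, 277.3], 0.62), ([194.8, 204.0], 0.5), ([234.1, 272.1], 0.91), ([115.1, 275.4], 0.81), ([168.5, 211.1], 0.68), ([149.0, 129.4], 0.26)]
stored_a [([243.4, 293.8], 0.93), ([267.4, 304.6], 0.81), ([135.2, 113.7], 0.66), ([147.9, 127.1], 0.57)]
lid_edge [([232.3, 346.9], 0.6), ([195.8, 202.0], 0.33), ([144.5, 128.1], 0.61)]
hasp_end [([181.3, 361.7], 0.53), ([190.1, 137.3], 0.22), ([134.2, 115.2], 0.84)]
hasp_pivot [([135.4, 116.7], 0.84)]
place (np.float64(233.8783788793343), np.float64(277.69042771909625)) (np.float64(156.83458126908303), np.float64(211.37571369217852))
fit a (np.float64(252.9773638564856), np.float64(260.30632670665995)) stored (np.float64(263.34147543091643), np.float64(277.8714412206642))
fit a (np.float64(214.20395367563071), np.float64(293.59229561885877)) stored (np.float64(222.6830988739111), np.float64(310.2165368993689))
-0.05 -0.076 (np.float64(253.4707219993386), np.float64(260.2996271453593)) 80 (np.float64(251.71249999999998), np.float64(261.7625))
-0.05 0.076 (np.float64(214.70912955988587), np.float64(293.5360970765505)) 11 (np.float64(212.72727272727272), np.float64(292.8181818181818))
0 -0.076 (np.float64(263.8295761667706), np.float64(277.8346255894533)) 96 (np.float64(262.625), np.float64(278.9791666666667))
0 0.076 (np.float64(223.1866970613055), np.float64(310.13345430556086)) 38 (np.float64(224.73684210526315), np.float64(310.3157894736842))
```

The column is placed; its fitting pixels match the target place. Next I'll take the shut fingers over the lid, 75 mm off the hasp, to get behind it.

>>> servo_tool(
  deltas=[
    [-6,0,-20,0,-1],
    [-18,1,-50,0,-1],
    [-30,1,-80,0,-1],
    [-42,2,-110,0,-1],
    [-54,2,-140,0,-1],
    [-62,2,-165,0,-1],
    [-65,0,-172,0,-1],
    [-66,-25,-172,0,-1],
    [-68,-60,-172,0,-1],
    [-69,-90,-172,0,-1],
    [-70,-90,-172,0,-1],
    [-70,-90,-172,0,-1],
  ],
)

```text
time: 13.0
eef_pos: [0.5031, 0.0892, 0.3445]
tcp_rot: [-3.142, 0.001, -0.037]
force: [-0.4, -1.5, -0.0]
gripper_width: 0.0002
gripper_force: 0.0
```

```bash
cat >> h.py <<'E'
O=np.array([.5717,.0436,0]);RC=Ro.from_euler('z',1.53).as_matrix()
W=lambda *v:O+RC@np.array(v)
E
python3 - <<'E'
from h import *
s=robot.state(); print(s["time"],s["eef_pos"],s["tcp_rot"],s["gripper_width"],np.round(s["joint_positions"],2))
a=vision.get_image("scene"); b=vision.get_image("top")
for n in("lid_edge","hasp_end","hasp_pivot"):print(n,[(d["pixel"],d["conf"]) for p in(a,b) for d in spotter.boxes_of(p,n)])
print("hasp tip",RC.T@(tri((a,b),((181.3,361.7),(134.2,115.2)))-O))
E=lambda v:todelta(v)
print("behind high",E(W(.20,.075,.345)))
E
```

```text
13.0 [0.50310961 0.0891599  0.34445638] [-3.14150928e+00  9.06013740e-04 -3.71827807e-02] 0.0002020293027441745 [-0.05  0.14 -0.25  1.62  0.03  1.39 -1.91]
lid_edge [([234.0, 346.4], 0.89), ([244.9, 311.6], 0.69), ([124.4, 138.1], 0.69)]
hasp_end [([193.7, 202.6], 0.6), ([180.9, 364.2], 0.5)]
hasp_pivot [([180.9, 360.2], 0.68)]
hasp tip [ 0.11880288 -0.00360225  0.37094056]
behind high [  -5.6 -159.9    0. ]
```

>>> servo_tool(
  deltas=[
    [-1,-25,0,0,-1],
    [-2,-60,0,0,-1],
    [-3,-95,0,0,-1],
    [-4,-130,0,0,-1],
    [-5,-155,0,0,-1],
    [-6,-160,10,0,-1],
    [-6,-160,35,0,-1],
    [-6,-160,65,0,-1],
    [-6,-160,95,0,-1],
    [-6,-160,114,0,-1],
    [-6,-160,114,0,-1],
    [-6,-160,114,0,-1],
  ],
)

```text
time: 14.4
eef_pos: [0.504, 0.2463, 0.2306]
tcp_rot: [3.14, 0.002, -0.042]
force: [-0.7, -0.3, 1.5]
gripper_width: -0.0003
gripper_force: 0.0
```

Run:
```python
from h import *
s=robot.state(); print(s["time"],s["eef_pos"],s["tcp_rot"],s["force"])
def C(th,S=.15): return .104-S*np.cos(th)+.037*np.sin(th), .116+S*np.sin(th)+.037*np.cos(th)
for S in(.15,.17):
  for th in(1.57,1.3,1.,.8,.6,.4,.2,.0):
    x,z=C(th,S); print(S,th,np.round([x,z],3),todelta(W(x,.075,z-.035)))
```

```text
14.4 [0.50398575 0.24628816 0.23055368] [ 3.14039002e+00  1.65165580e-03 -4.21314036e-02] [-0.70463151 -0.29562313  1.48809597]
0.15 1.57 [0.141 0.266] [ 1.  58.9 -0.4]
0.15 1.3 [0.1  0.27] [  1.1 100.2  -4.8]
0.15 1.0 [0.054 0.262] [  1.1 145.7   3.5]
0.15 0.8 [0.026 0.249] [  1.2 173.7  16.4]
0.15 0.6 [0.001 0.231] [  1.2 198.6  34.6]
0.15 0.4 [-0.02   0.208] [  1.3 219.4  57.3]
0.15 0.2 [-0.036  0.182] [  1.4 235.3  83.8]
0.15 0.0 [-0.046  0.153] [  1.4 245.6 112.8]
0.17 1.57 [0.141 0.286] [  1.   58.9 -20.4]
0.17 1.3 [0.094 0.29 ] [  1.  105.6 -24. ]
0.17 1.0 [0.043 0.279] [  1.1 156.5 -13.3]
0.17 0.8 [0.012 0.264] [  1.2 187.7   2. ]
0.17 0.6 [-0.015  0.243] [  1.2 215.1  23.3]
0.17 0.4 [-0.038  0.216] [  1.3 237.9  49.6]
0.17 0.2 [-0.055  0.186] [  1.4 254.9  79.8]
0.17 0.0 [-0.066  0.153] [  1.5 265.6 112.9]
```

>>> servo_tool(
  deltas=[
    [0,20,0,0,-1],
    [0,40,0,0,-1],
    [0,52,0,0,-1],
    [0,62,0,0,-1],
    [0,72,0,0,-1],
    [0,82,0,0,-1],
    [0,92,0,0,-1],
    [0,102,0,0,-1],
    [0,112,0,0,-1],
    [0,124,0,0,-1],
    [0,136,0,0,-1],
    [0,148,0,0,-1],
  ],
)

```text
time: 15.4
eef_pos: [0.4975, 0.0986, 0.2307]
tcp_rot: [-3.141, 0.001, -0.041]
force: [-0.2, 3.3, 0.1]
gripper_width: 0.0002
gripper_force: 1.2
```

```bash
cat >> h.py <<'E'
def lidpt(th,Y,xf=.204,zu=.037): return W(.104-xf*np.cos(th)+zu*np.sin(th),Y,.116+xf*np.sin(th)+zu*np.cos(th))
E
python3 - <<'E'
from h import *
s=robot.state(); print(s["time"],s["eef_pos"],s["tcp_rot"],s["force"])
a=vision.get_image("scene"); b=vision.get_image("top")
for n in("lid_edge","lid","hasp_end","hasp_pivot"):print(n,[(np.round(d["pixel"]).tolist(),d["conf"]) for p in(a,b) for d in spotter.boxes_of(p,n)])
for th in(1.57,1.2,1.,.8): print(th,np.round(proj(a,lidpt(th,0)),1),np.round(proj(b,lidpt(th,0)),1))
E
```

```text
15.4 [0.49752031 0.09855731 0.23068082] [-3.14143529e+00  1.11585316e-03 -4.10509741e-02] [-0.2422927   3.27746572  0.06072783]
lid_edge [([227.0, 318.0], 0.94), ([140.0, 168.0], 0.73)]
lid [([146.0, 215.0], 0.69), ([227.0, 318.0], 0.62), ([141.0, 170.0], 0.72), ([178.0, 310.0], 0.66), ([133.0, 362.0], 0.29)]
hasp_end [([168.0, 297.0], 0.63), ([143.0, 192.0], 0.72), ([133.0, 360.0], 0.66)]
hasp_pivot [([164.0, 295.0], 0.68), ([142.0, 193.0], 0.68)]
1.57 [205.  369.3] [139.4 115. ]
1.2 [188.4 332.1] [140.9 148.9]
1.0 [184.6 313.4] [142.6 167.7]
0.8 [184.4 297. ] [144.8 185.3]
```

>>> servo_tool(
  deltas=[
    [0,11,2,0,-1],
    [0,22,5,0,-1],
    [0,32,9,0,-1],
    [0,42,15,0,-1],
    [0,52,22,0,-1],
    [0,61,29,0,-1],
    [0,69,37,0,-1],
    [0,77,46,0,-1],
    [0,84,55,0,-1],
    [0,91,65,0,-1],
    [0,98,76,0,-1],
    [0,104,88,0,-1],
  ],
)

```text
time: 16.9
eef_pos: [0.4937, -0.0053, 0.1421]
tcp_rot: [3.141, -0.0, -0.041]
force: [0.2, 0.5, 0.8]
gripper_width: 0.0003
gripper_force: 0.3
```

>>> servo_tool(
  deltas=[
    [0,3,6,0,-1],
    [0,6,12,0,-1],
    [0,7,17,0,-1],
    [0,7,17,0,-1],
  ],
)

```text
time: 17.23
eef_pos: [0.4929, -0.0117, 0.1251]
tcp_rot: [3.141, 0.001, -0.041]
force: [0.1, -0.6, 0.4]
gripper_width: 0.0001
gripper_force: 0.0
```

>>> servo_tool(
  deltas=[
    [0,0,3,0,-1],
    [0,0,6,0,-1],
    [0,0,8,0,-1],
    [0,0,8,0,-1],
  ],
)

```text
time: 17.57
eef_pos: [0.4936, -0.0112, 0.1181]
tcp_rot: [-3.142, -0.0, -0.041]
force: [-0.5, 0.0, 0.4]
gripper_width: 0.0
gripper_force: 0.0
```

Run:
```python
from h import *
s=robot.state(); print(s["time"],s["eef_pos"],s["force"])
a=vision.get_image("scene"); b=vision.get_image("top")
for n in("lid_edge","lid","hasp_end","hasp_pivot"):print(n,[(np.round(d["pixel"]).tolist(),d["conf"]) for p in(a,b) for d in spotter.boxes_of(p,n)])
for th in(.4,.2,.1,.0): print(th,np.round(proj(a,lidpt(th,0)),1),np.round(proj(a,lidpt(th,0,.1)),1),np.round(proj(b,lidpt(th,0)),1))
```

```text
17.5667 [ 0.49362219 -0.01116604  0.11805459] [-0.5476775   0.01094296  0.41155974]
lid_edge [([236.0, 296.0], 0.74), ([129.0, 204.0], 0.61), ([132.0, 209.0], 0.15)]
lid [([237.0, 293.0], 0.8), ([249.0, 292.0], 0.39), ([132.0, 206.0], 0.62)]
hasp_end [([210.0, 248.0], 0.73), ([156.0, 243.0], 0.62)]
hasp_pivot [([233.0, 434.0], 0.75), ([211.0, 242.0], 0.61), ([155.0, 244.0], 0.88)]
0.4 [192.9 273. ] [223.2 308. ] [149.8 212.8]
0.2 [200.5 265.8] [225.5 302.3] [152.3 221.7]
0.1 [205.  263.4] [227.1 300. ] [153.5 224.9]
0.0 [209.8 261.7] [228.9 298.1] [154.7 227.2]
```

>>> servo_tool(
  deltas=[
    [0,-5,2,0,-1],
    [0,-5,4,0,-1],
    [0,-5,5,0,-1],
    [0,-5,5,0,-1],
  ],
)

```text
time: 18.4
eef_pos: [0.4938, -0.011, 0.1175]
tcp_rot: [3.136, -0.002, -0.045]
force: [-17.9, -13.9, 48.4]
gripper_width: 0.0002
gripper_force: 24.3
```

>>> servo_tool(
  deltas=[
    [0,0,2,0,-1],
    [0,0,3,0,-1],
    [0,0,3,0,-1],
  ],
)

```text
time: 18.65
eef_pos: [0.4939, -0.0111, 0.1172]
tcp_rot: [3.135, -0.003, -0.045]
force: [-28.8, -14.3, 78.0]
gripper_width: -0.0
gripper_force: 38.8
```

The lid is firmly shut, with the tip on it at 0.153, so the tip offset is 36 mm. Backing off.

>>> servo_tool(
  deltas=[
    [0,0,-10,0,-1],
    [0,0,-40,0,-1],
    [0,0,-80,0,-1],
    [0,0,-80,0,-1],
  ],
)

```text
time: 18.98
eef_pos: [0.4974, -0.006, 0.1968]
tcp_rot: [-3.141, -0.01, -0.041]
force: [2.1, -0.2, 0.5]
gripper_width: -0.0001
gripper_force: 0.0
```

Run:
```python
from h import *
s=robot.state(); print(s["time"],s["eef_pos"],s["tcp_rot"],s["force"],np.round(s["joint_positions"],2))
a=vision.get_image("scene"); b=vision.get_image("top")
for n in("lid_edge","hasp_end","hasp_pivot","hasp","staple"):print(n,[(np.round(d["pixel"],1).tolist(),d["conf"]) for p in(a,b) for d in spotter.boxes_of(p,n)])
for h in(1.2,1.5,1.8,2.1,2.4): 
  X=W(-.105-.073*np.sin(h),0,.121-.073*np.cos(h)); M=W(-.105-.044*np.sin(h),0,.121-.044*np.cos(h));print(h,X,np.round(proj(a,X),1),np.round(proj(b,X),1),"mid",np.round(proj(a,M),1),np.round(proj(b,M),1))
```

```text
18.9833 [ 0.49742517 -0.00596348  0.1967619 ] [-3.14086397 -0.01010938 -0.04140808] [ 2.06358296 -0.16349517  0.52698158] [ 0.1   0.2  -0.22  1.89  0.05  1.04 -1.75]
lid_edge [([234.5, 296.3], 0.81), ([127.0, 214.4], 0.59), ([130.5, 213.6], 0.2)]
hasp_end [([236.5, 294.1], 0.55), ([157.4, 242.0], 0.79)]
hasp_pivot [([205.7, 240.3], 0.56), ([157.9, 245.3], 0.77)]
hasp [([205.5, 238.2], 0.54), ([156.8, 239.7], 0.83)]
staple [([247.8, 290.6], 0.92), ([134.5, 213.3], 0.91)]
1.2 [ 0.56464261 -0.12929488  0.09454788] [212.8 239. ] [158.7 254.1] mid [214.6 247.1] [157.8 244.6]
1.5 [ 0.56444773 -0.13406918  0.11583618] [206.5 237.3] [157.8 255.8] mid [210.8 246.1] [157.3 245.5]
1.8 [ 0.56451813 -0.13234436  0.13758575] [201.1 237.5] [156.7 255.2] mid [207.5 246.3] [156.6 245. ]
2.1 [ 0.56484754 -0.12427449  0.15785377] [196.9 239.7] [155.5 252.2] mid [205.1 247.7] [155.9 243.1]
2.4 [ 0.56540651 -0.11058042  0.17482974] [194.4 243.9] [154.4 247. ] mid [203.7 250.3] [155.2 240. ]
```

>>> servo_tool(
  deltas=[
    [7,9,0,-0.12,-1],
    [14,18,0,-0.24,-1],
    [21,27,0,-0.36,-1],
    [28,36,0,-0.48,-1],
    [36,45,0,-0.6,-1],
    [44,54,0,-0.72,-1],
    [52,63,0,-0.84,-1],
    [60,72,0,-0.96,-1],
    [66,81,0,-1.08,-1],
    [72,90,0,-1.2,-1],
    [74,92,0,-1.32,-1],
    [74,92,0,-1.44,-1],
  ],
)

```text
time: 20.58
eef_pos: [0.5641, -0.1026, 0.1896]
tcp_rot: [-3.141, 0.0, 1.403]
force: [0.7, -0.0, 1.2]
gripper_width: 0.0002
gripper_force: 0.0
```

>>> servo_tool(
  deltas=[
    [0,0,0,-0.131,-1],
    [0,0,0,-0.131,-1],
    [0,0,0,-0.131,-1],
  ],
)

```text
time: 20.83
eef_pos: [0.5637, -0.1015, 0.1898]
tcp_rot: [-3.141, -0.0, 1.526]
force: [0.6, 0.7, 0.2]
gripper_width: -0.0002
gripper_force: 0.0
```

Run:
```python
from h import *
s=robot.state(); print(s["time"],s["eef_pos"],s["tcp_rot"],s["force"],np.round(s["joint_positions"],2))
print(todelta(W(-.145,0,.088-.0355)),todelta(W(-.145,0,.16-.0355)),todelta(W(-.119,0,.0525)))
```

```text
20.8333 [ 0.56371569 -0.10150548  0.18981834] [-3.14118175e+00 -3.04234349e-04  1.52619772e+00] [0.5755659  0.65692921 0.22074753] [ 0.41  0.36 -0.41  1.71  0.16  1.1  -0.09]
[  0.3   2.1 137.3] [ 0.3  2.1 65.3] [ 26.3   2.  137.3]
```

>>> servo_tool(
  deltas=[
    [0,2,20,0,-1],
    [0,2,40,0,-1],
    [0,2,55,0,-1],
    [0,2,65,0,-1],
    [0,2,73,0,-1],
    [0,2,81,0,-1],
    [0,2,89,0,-1],
    [0,2,97,0,-1],
    [0,2,105,0,-1],
    [0,2,113,0,-1],
    [0,2,121,0,-1],
    [0,2,121,0,-1],
  ],
)

```text
time: 21.83
eef_pos: [0.5649, -0.1013, 0.0673]
tcp_rot: [-3.139, -0.0, 1.53]
force: [-0.3, 0.7, -0.4]
gripper_width: -0.0002
gripper_force: 0.0
```

>>> servo_tool(
  deltas=[
    [0,0,6,0,-1],
    [0,0,12,0,-1],
    [0,0,16,0,-1],
    [0,0,16,0,-1],
  ],
)

```text
time: 22.17
eef_pos: [0.5651, -0.1014, 0.052]
tcp_rot: [-3.14, -0.0, 1.53]
force: [0.7, -0.0, 0.1]
gripper_width: -0.0001
gripper_force: 0.0
```

Run:
```python
from h import *
s=robot.state(); print(s["time"],s["eef_pos"],s["force"])
a=vision.get_image("scene"); b=vision.get_image("top")
for n in("hasp_end","hasp_pivot","hasp","lid_edge"):print(n,[(np.round(d["pixel"],1).tolist(),d["conf"]) for p in(a,b) for d in spotter.boxes_of(p,n)])
for h in(.0,.4,.8,1.2): 
  X=W(-.105-.073*np.sin(h),0,.121-.073*np.cos(h)); M=W(-.105-.044*np.sin(h),0,.121-.044*np.cos(h));print(h,np.round(proj(a,X),1),np.round(proj(b,X),1),"mid",np.round(proj(a,M),1),np.round(proj(b,M),1))
```

```text
22.1667 [ 0.56513655 -0.10141705  0.05202998] [ 0.73259483 -0.02189659  0.06744616]
hasp_end [([247.2, 292.2], 0.45), ([153.8, 181.7], 0.65), ([158.0, 188.0], 0.49)]
hasp_pivot [([222.5, 241.4], 0.45), ([157.2, 183.5], 0.59)]
hasp [([221.3, 240.4], 0.43)]
lid_edge [([235.9, 296.8], 0.68), ([247.1, 292.7], 0.34), ([154.7, 183.9], 0.7)]
0.0 [235.4 259.7] [159.8 231.5] mid [228.5 259.8] [158.5 230.9]
0.4 [229.2 251.2] [159.9 240.9] mid [224.7 254.5] [158.6 236.7]
0.8 [221.3 243.9] [159.6 248.8] mid [219.9 250. ] [158.4 241.5]
1.2 [212.8 239. ] [158.7 254.1] mid [214.6 247.1] [157.8 244.6]
```

The hasp is down to about 0.8 rad. Now I'll push it in against the case front.

>>> servo_tool(
  deltas=[
    [4,0,0,0,-1],
    [8,0,0,0,-1],
    [12,0,0,0,-1],
    [16,0,0,0,-1],
    [20,0,0,0,-1],
    [22,0,0,0,-1],
    [22,0,0,0,-1],
  ],
)

```text
time: 23.25
eef_pos: [0.5669, -0.0782, 0.0532]
tcp_rot: [3.141, -0.001, 1.531]
force: [-0.5, -0.2, -0.2]
gripper_width: 0.0003
gripper_force: 0.0
```

>>> servo_tool(
  deltas=[
    [1,0,0,0,-1],
    [2,0,0,0,-1],
    [2,0,0,0,-1],
  ],
)

```text
time: 23.5
eef_pos: [0.5669, -0.0774, 0.0531]
tcp_rot: [3.141, 0.0, 1.53]
force: [0.2, -1.0, 0.3]
gripper_width: 0.0001
gripper_force: 0.3
```

>>> servo_tool(
  deltas=[
    [1,0,0,0,-1],
    [2,0,0,0,-1],
    [3,0,0,0,-1],
    [3,0,0,0,-1],
  ],
)

```text
time: 23.83
eef_pos: [0.5669, -0.0743, 0.053]
tcp_rot: [-3.142, -0.0, 1.53]
force: [-0.4, -1.4, -1.5]
gripper_width: 0.0001
gripper_force: 0.6
```

Run:
```python
from h import *
s=robot.state(); print(s["time"],s["eef_pos"],s["force"])
a=vision.get_image("scene"); b=vision.get_image("top")
for n in("hasp_end","hasp_pivot","hasp","lid_edge"):print(n,[(np.round(d["pixel"],1).tolist(),d["conf"]) for p in(a,b) for d in spotter.boxes_of(p,n)])
```

```text
23.8333 [ 0.56691924 -0.07432546  0.05304634] [-0.39254161 -1.38262386 -1.46138591]
hasp_end [([157.7, 181.4], 0.75)]
hasp_pivot [([158.4, 180.6], 0.54)]
hasp [([247.9, 291.5], 0.43), ([155.7, 174.4], 0.59)]
lid_edge [([238.6, 296.0], 0.67), ([157.4, 176.2], 0.97)]
```

>>> servo_tool(
  deltas=[
    [1,0,0,0,-1],
    [2,0,0,0,-1],
    [2,0,0,0,-1],
  ],
)

```text
time: 24.58
eef_pos: [0.567, -0.0737, 0.0531]
tcp_rot: [-3.142, 0.001, 1.529]
force: [-0.1, -4.9, 0.3]
gripper_width: -0.0002
gripper_force: 2.4
```

>>> servo_tool(
  deltas=[
    [1,0,0,0,-1],
    [2,0,0,0,-1],
    [2,0,0,0,-1],
  ],
)

```text
time: 24.83
eef_pos: [0.5669, -0.0737, 0.053]
tcp_rot: [-3.141, 0.003, 1.528]
force: [0.8, -9.9, -0.1]
gripper_width: 0.0
gripper_force: 4.8
```

Firm stop at 10 N. Backing away to check.

>>> servo_tool(
  deltas=[
    [-3,0,0,0,-1],
    [-15,0,0,0,-1],
    [-40,0,0,0,-1],
    [-70,0,-10,0,-1],
    [-80,0,-40,0,-1],
    [-80,0,-75,0,-1],
    [-80,0,-110,0,-1],
    [-80,0,-150,0,-1],
    [-80,30,-180,0,-1],
    [-80,65,-180,0,-1],
    [-80,100,-180,0,-1],
    [-80,100,-180,0,-1],
  ],
)

```text
time: 25.83
eef_pos: [0.6683, -0.1539, 0.2318]
tcp_rot: [3.14, -0.002, 1.531]
force: [-2.3, -0.2, -1.9]
gripper_width: -0.0
gripper_force: 0.0
```

Run:
```python
from h import *
s=robot.state(); print(s["time"],s["eef_pos"],s["force"])
a=vision.get_image("scene"); b=vision.get_image("top")
for n in("hasp_end","hasp_pivot","hasp","staple","lid_edge","bottle","beaker","spanner"):print(n,[(np.round(d["pixel"],1).tolist(),d["conf"]) for p in(a,b) for d in spotter.boxes_of(p,n)])
for X in((-.102,0,.048),(-.106,.0,.07),(-.118,0,.068),(-.1,0,.153)): print(X,np.round(proj(a,W(*X)),1),np.round(proj(b,W(*X)),1))
for h in(0,.3,.7): print(h,np.round(proj(b,W(-.106-.09*np.sin(h),0,.121-.09*np.cos(h))),1))
g=cv2.cvtColor(b["pixels"],cv2.COLOR_RGB2GRAY); print(g[148:167,220:250])
```

```text
25.8333 [ 0.66825546 -0.15394707  0.23177645] [-2.33454182 -0.2006935  -1.91984237]
hasp_end [([153.9, 230.1], 0.48)]
hasp_pivot [([244.6, 293.3], 0.57), ([155.1, 233.6], 0.5), ([134.9, 360.2], 0.22)]
hasp []
staple [([246.6, 290.8], 0.73), ([155.9, 192.8], 0.88), ([153.4, 230.5], 0.65), ([153.3, 191.0], 0.57)]
lid_edge [([236.6, 296.0], 0.6), ([153.9, 191.0], 0.86)]
bottle [([189.2, 137.3], 0.62), ([131.2, 360.4], 0.94)]
beaker [([231.5, 434.8], 0.7), ([243.8, 97.8], 0.66)]
spanner [([143.5, 226.7], 0.62), ([253.2, 353.8], 0.65)]
(-0.102, 0, 0.048) [236.  260.7] [159.7 230.5]
(-0.106, 0.0, 0.07) [230.1 259.5] [158.8 231.4]
(-0.118, 0, 0.068) [228.5 255.8] [159.1 235.5]
(-0.1, 0, 0.153) [209.8 261.7] [154.7 227.2]
0 [160.5 232.2]
0.3 [160.7 240.8]
0.7 [160.5 251.1]
[[183 218 246 253 253 254 252 210 131  84  63  68  68  68  67  72  77  73
   60  61  68  73  77  79  83  90  90  91  93  97]
 [183 221 248 253 253 254 252 211 135  95  99  98  74  71  69  73  77  71
   61  61  68  74  76  81  84  86  89  92  94  97]
 [190 231 252 253 253 254 250 209 139 124 147 131  84  70  68  70  76  71

[... 1351 characters left out ...]
142 147 148 120  76  58
   57  62  69  75  78  80  85  90  90  93  94  96]
 [196 238 253 253 253 254 250 187 126 146 166 145 127 121 110  84  62  51
   55  64  72  75  77  80  84  89  89  92  97  98]
 [201 239 253 253 253 254 248 168 114 138 147 118 101  97  79  65  56  56
   54  64  70  76  78  81  86  87  90  94  94  96]
 [213 244 253 252 253 254 247 167 116 116 104  92  93  95  76  64  57  56
   58  64  69  74  77  82  84  89  93  91  96  98]
 [218 246 253 252 253 255 248 178 123 107  80  80  91  90  74  62  61  59
   57  64  72  76  79  81  86  88  90  93  94  97]
 [220 247 253 252 253 254 250 186 116  92  74  77  79  73  65  62  63  62
   59  62  70  75  79  82  84  91  89  94  94  97]]
```

The numeric check supports finishing:
- **Staple:** its end shows at column 235.5, exactly where predicted, and it stands through the slot.
- **Hasp:** its lip ends at about column 234, or x ≈ -0.111 in the case frame. At 0.08 rad it would lie beyond -0.114, so the hasp is flat.

The bottle, beaker and spanner pixels are unchanged and the arm is clear. Handing in.

```bash
python3 -c "
from h import *
print(workorder.finish_job())"
```

```text
the job is handed in; nothing more can be done
None
```

I packed the column in the front place, shut the lid, swung the hasp down over the staple, and handed the job in; no verdict came back, and I judged the hasp flat from pixel readings because no picture views were left.

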